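Load the well plate into the reader and key in the reading

TASK

Pick up the white well plate by its blue grip, lay it on the plate reader's track with the blue grip at the end away from the reading head, and slide it under the head until it is fully home against the stop. Only then start the reading: press the yellow, then the blue, then the green key on top of the head, each fully down, one at a time, letting each key come up before the next. Do not press the red key, do not push over or shift the other things on the bench, and leave the plate fully home.

Things in the scene. Friction and masses are not known exactly. Their poses are not given: they have to be found in the camera images.
- plate: White well plate, 90 (its x) by 170 (its y) by 14 mm thick, lying flat; origin at the centre of its underside. Red and white wells cover its +y part; near its -y end stands a blue grip rib, 12 mm thick (along y), 44 mm wide (along x), centred at y = -62 mm, its top 48 mm above the plate's underside. Grip the rib from above with the fingers closing along the plate's y.
- rib (a point): Centre of the top edge of the plate's blue grip rib, 48 mm above the plate's underside (y = -62 mm of the plate).
- reader: Fixed plate reader; origin on the bench under the front face of its white head. Track along its y: grey deck, top 20 mm above the bench, y -190 to 0 mm, between two round steel guide rods (inner sides at x = +-51 mm, tops 8.5 mm above the deck). The head covers y 0 to 170, x +-100 mm, top 100 mm high, with a slot 102 mm wide and 26 mm high over the deck, its stop at y = 85 mm.
- slot (a point): Middle of the slot's mouth at deck height (x 0, y 0, z 20 mm of the reader), axes as the reader's. The plate goes in towards +y, wells first; fully home, its origin is at this point, its axes as the reader's, and the blue rib stands outside, 62 mm before the head. Laid on the track in front of the head, the plate's origin is about 95 mm before this point (y = -95 mm).
- yellow_top (a point): Centre of the top of the yellow key: a round spring key 32 mm across in a black ring 48 mm across, on top of the reading head; its top stands 18 mm above the head (118 mm above the bench) when up. It goes straight down and takes about 5 N. The four keys stand in a square, 60 mm apart; their places are swapped from start to start.
- yellow (a joint): Travel of the yellow key: 0 up, 0.006 m fully down.
- blue_top (a point): Centre of the top of the blue key: a round spring key 32 mm across in a black ring 48 mm across, on top of the reading head; its top stands 18 mm above the head (118 mm above the bench) when up. It goes straight down and takes about 5 N. The four keys stand in a square, 60 mm apart; their places are swapped from start to start.
- blue (a joint): Travel of the blue key: 0 up, 0.006 m fully down.
- green_top (a point): Centre of the top of the green key: a round spring key 32 mm across in a black ring 48 mm across, on top of the reading head; its top stands 18 mm above the head (118 mm above the bench) when up. It goes straight down and takes about 5 N. The four keys stand in a square, 60 mm apart; their places are swapped from start to start.
- green (a joint): Travel of the green key: 0 up, 0.006 m fully down.
- red_top (a point): Centre of the top of the red key: a round spring key 32 mm across in a black ring 48 mm across, on top of the reading head; its top stands 18 mm above the head (118 mm above the bench) when up. It goes straight down and takes about 5 N. The four keys stand in a square, 60 mm apart; their places are swapped from start to start.
- red (a joint): Travel of the red key: 0 up, 0.006 m fully down.
- petri: Bystander, not to be moved: clear glass petri dish, 96 mm across, 18 mm high; origin at the centre of its underside.
- amber: Bystander, not to be moved: amber glass bottle with black cap, 54 mm across, 110 mm high; origin at the centre of its underside.
- droppers: Bystander, not to be moved: clear open rack 90 x 160 x 45 mm holding five fixed dropper bottles, 75 mm high in all; origin at the centre of its underside.
- vialstand: Bystander, not to be moved: green stand, 64 mm across, 105 mm high; origin at the centre of its underside.
- stain: Bystander, not to be moved: blue jar with white lid, 60 mm across, 90 mm high; origin at the centre of its underside.
Things that resemble listed ones, but are neither listed nor needed, are in the scene too. Leave any pink look-alike of the plate alone.

How it is judged:
By the outcome, as a careful person would: the job done as asked, in the order asked, and still so for the second after the job is handed in, with the robot touching nothing.
It also fails if it takes over 51 s, if anything falls off the work surface, if the arm or the gripper's body presses on something with over 40 N, if the wrist force passes 120 N, or if a joint passes its speed limit or range.

ROBOT

A 6-joint arm with a two-finger parallel gripper is mounted at the origin on the work surface. World frame = base frame: x ahead of the robot, y to its left, z up, the work surface at z = 0. Lengths are in mm, angles in rad, forces in N, time in s.
With the tool pointing down it reaches from about 425 to 1125 mm from the base axis. Payload 14.9 kg.
Tool frame: the origin (TCP) lies midway between the tips of the shut fingers; the grasp point (between the pads) lies 19 mm behind it (env.hold_point_z is the distance from the TCP to the grasp point, in mm); z points along the fingers, y is the line along which they close (so a half turn about z gives the same grasp; the last joint's range is limited). The gripper opens to 91 mm and grips with 3 to 60 N. Pads are 32 mm wide; open, the fingers measure 118 mm over their backs; the gripper's body (76 mm by 178 mm) begins 60 mm behind the grasp point.
Start: joints at [1.11, 0.379, 1.734, -0, 1.028, -0.033], TCP at [290.418, 636.927, 213.932] pointing down, gripper open.
Joint ranges: [-2.77, 2.77], [-0.74, 2.19], [0, 2.66], [-1.06, 4.2], [0.31, 2.87], [-3.08, 3.08]. Speed limits (rad/s): [1.89, 1.89, 2.39, 3.14, 3.14, 3.14].

INTERFACE

Orientations are given as a rotation vector (axis times angle).
In Python, from cell import read_state, eyes, env gives the robot as it stands.
- The arm moves only by the tool move_arm, never from a script. Its argument "plan" is a list of rows, each a list of 3 entries, a list of its own where there are three numbers: the shift along the tool's x, y, z in m, then the turn, a rotation vector about the tool's x, y, z in rad, then the opening, from 0 (shut) to 1 (fully open). In form: [[[x, y, z], [wx, wy, wz], claw], ...]. A call has 1 to 10 rows; each row is the pose to reach, as a shift and turn from the pose commanded when the call began, along the tool's axes at that moment; what a row does not reach only later rows make up. A row lasts 1/12 s, in which the tool goes at most 41.7 mm and 7.16 degrees, less where a joint would pass 70% of its speed; a pose out of reach is approached as far as the arm can. A call with a gripper value outside its range is refused whole. The fingers move at their own pace and stop on an object; "grip_force" is the grip in N (left out, the last holds). Time passes only in rows, so rows that repeat a pose let the fingers close. It gives the time, the measured TCP pose, the force, the opening and the grip force at its end, in the units of the state.
- read_state(): the state, without advancing time (a new reading comes with each control period).
- eyes.snapshot(name): name is "side" or "top"; returns a dict with "frame" (400x640x3 uint8, blue, green, red), "depth" (400x640 float32, mm along the optical axis (not along the pixel's ray), 0 where there is no reading), "camera_matrix" (3x3 intrinsics, pixels), "world_to_cam" (4x4, takes a point from world to camera coordinates). Camera axes: x right, y up, looking along -z (the intrinsics and any distortion apply to the point x, -y, -z); pixel columns grow to the right and rows downward; lengths in mm; the calibration is good to about 2 mm. A picture is of the moment at which its call begins.
- env.sign_off(): hands the job in; it is judged then, once.
The state is a dict: "time_s": time; "q": joint angles; "joint_vel": joint speeds; "joint_torque": joint torques, N m; "position": TCP position; "tcp_rot": TCP orientation; "contact_force": force on the tool from outside, world axes, zero at the start; "torque": the same for the moment, N m; "opening": finger opening in mm; "grasp_force": force on a finger pad.
Only numpy, scipy, OpenCV 4.12 (cv2) and the standard library are available. Lean on these libraries where they do the work, as an engineer would, in place of code of your own. Each camera call takes 0.05 s, during which the arm holds its last target. There are 200 camera calls.

## Working session

There is one attempt and no reset: what is moved stays moved. The work goes in short steps, Python scripts to look and compute and a tool call to move; the robot and the scene stay as the last step left them, time stands still between calls to the robot, and variables do not carry over. Pictures are saved under pics/ and viewed, at most 10 in all, crops included, and the job is handed in when it is done.

Besides the shell and the picture viewer there is one more tool, called after ">>>" as a command line: name --argument value ..., lists and objects as JSON in quotes. move_arm: Moves the arm, as the interface text tells. Its arguments: {"type":"object","properties":{"plan":{"type":"array","items":{"type":"array"}},"grip_force":{"type":"number"}},"required":["plan"]}

```bash
mkdir -p pics; cat > h.py <<'E'
import numpy as np, cv2
from cell import read_state, eyes, env
def snap(n):
    s=eyes.snapshot(n); np.savez(f'{n}.npz',**s); return s
def pts(s):
    d=s['depth'].astype(float);K=s['camera_matrix'];h,w=d.shape
    u,v=np.meshgrid(np.arange(w),np.arange(h))
    P=np.stack([(u-K[0,2])/K[0,0]*d,-(v-K[1,2])/K[1,1]*d,-d,np.ones_like(d)],-1)
    W=P@np.linalg.inv(s['world_to_cam']).T
    W[d<=0]=np.nan
    return W[...,:3]
def ray(s,u,v,z):
    K=s['camera_matrix'];T=np.linalg.inv(s['world_to_cam'])
    r=T[:3,:3]@np.array([(u-K[0,2])/K[0,0],-(v-K[1,2])/K[1,1],-1]);o=T[:3,3]
    return o+r*(z-o[2])/r[2]
E
python3 - <<'E'
from h import *
for n in('top','side'):
    s=snap(n);cv2.imwrite(f'pics/{n}0.png',s['frame']);print(n,s['camera_matrix'].round(1).tolist(),np.linalg.inv(s['world_to_cam']).round(3).tolist(),[k for k in s])
print(read_state(),env.hold_point_z)
E
```

```text
top [[388.7, 0.0, 318.4], [0.0, 388.7, 200.9], [0.0, 0.0, 1.0]] [[-0.012, 0.985, -0.174, 335.335], [-1.0, -0.014, -0.012, -128.724], [-0.015, 0.174, 0.985, 1167.594], [0.0, 0.0, 0.0, 1.0]] ['frame', 'depth', 'camera_matrix', 'world_to_cam']
side [[488.4, 0.0, 318.3], [0.0, 488.4, 208.1], [0.0, 0.0, 1.0]] [[0.989, 0.097, -0.11, 394.244], [-0.146, 0.565, -0.812, -1210.13], [-0.017, 0.82, 0.573, 854.243], [0.0, 0.0, 0.0, 1.0]] ['frame', 'depth', 'camera_matrix', 'world_to_cam']
{'time_s': 0.1, 'q': array([ 1.10969503e+00,  3.79347726e-01,  1.73472225e+00,  9.59331936e-06,
        1.02851043e+00, -3.32797562e-02]), 'joint_vel': array([-0.00164366,  0.00140687, -0.000798  ,  0.00051287,  0.00071468,
       -0.00207616]), 'joint_torque': array([ 2.44093484e-03, -7.65039039e+01, -4.35287297e+01,  6.52965764e-02,
        3.98523838e-02,  1.29356076e-05]), 'position': array([290.25354053, 636.59359331, 213.35978309]), 'tcp_rot': array([-6.66861714e-01, -3.06974414e+00,  1.50111860e-03]), 'contact_force': array([-0.51738596, -0.33439311, -0.65991691]), 'torque': array([-0.00239545, -0.00885486, -0.02519475]), 'grasp_force': 0.0, 'opening': 91.33594973377406} 18.8
```

View pics/top0.png

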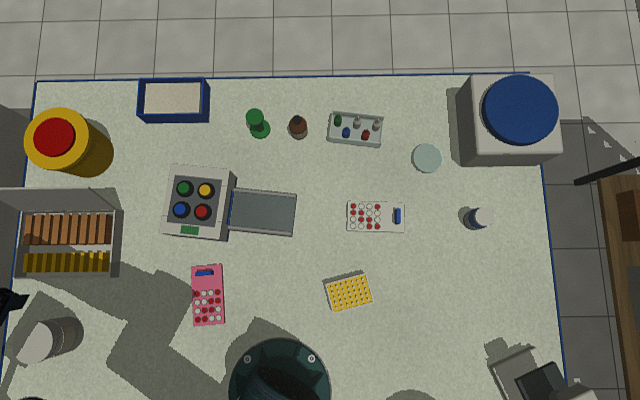

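View pics/side0.png

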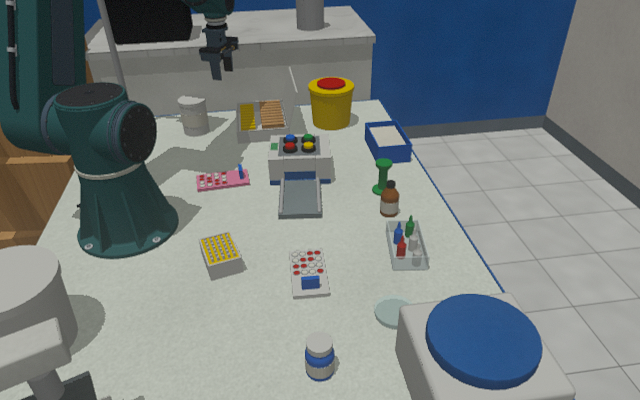

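The top view shows the plate at (375,216) with its rib at (397,215), the track from (232,210) to (297,214), and the keys green (184,188), yellow (205,190), blue (180,210) and red (202,212). The side view confirms this: the track and plate line up, wells towards the head, and the bystanders are clear of the path.

```bash
cat > m.py <<'E'
from h import *
def blob(m,near,r=30):
    n,l,st,c=cv2.connectedComponentsWithStats(m.astype(np.uint8))
    k=[i for i in range(1,n) if st[i,4]>8 and np.hypot(*(c[i]-near))<r]
    i=max(k,key=lambda i:st[i,4]);return c[i],st[i,4],l==i
def masks(f):
    hsv=cv2.cvtColor(f,cv2.COLOR_BGR2HSV);H,S,V=[hsv[...,i].astype(int) for i in range(3)]
    c=(S>120)&(V>60)
    return dict(green=c&(H>45)&(H<80),yellow=c&(H>18)&(H<35),blue=c&(H>100)&(H<130),red=c&((H<8)|(H>172)))
E
python3 - <<'E'
from m import *
near={'top':dict(green=(184,188),yellow=(205,190),blue=(180,210),red=(202,212),rib=(397,215)),'side':dict(green=(309,138),yellow=(309,146),blue=(290,138),red=(290,146),rib=(311,282))}
for n in('top','side'):
    s=dict(np.load(n+'.npz'));M=masks(s['frame']);W=pts(s)
    for k,p in near[n].items():
        c,a,m=blob(M['blue' if k=='rib' else k],np.array(p),12)
        z=118 if k!='rib' else 48
        w=W[m]; 
        print(n,k,c.round(1),a,ray(s,*c,z)[:2].round(1),'depth med',np.nanmedian(w,0).round(1),'zmax',np.nanpercentile(w[:,2],90).round(1))
        if k=='rib':
            t=w[w[:,2]>np.nanmax(w[:,2])-6];print('  ribtop',np.nanmean(t,0).round(1),len(t),np.nanmin(t,0).round(1),np.nanmax(t,0).round(1))
s=dict(np.load('top.npz'));W=pts(s);f=s['frame']
X,Y,Z=W[...,0],W[...,1],W[...,2]
# plate: height 8..20 near
u,v=np.meshgrid(np.arange(640),np.arange(400))
m=(u>340)&(u<412)&(v>190)&(v<240)&(Z>8)
print('plate',cv2.minAreaRect(np.stack([X[m],Y[m]],1).astype(np.float32)),m.sum(),np.median(Z[m]))
m=(u>228)&(u<305)&(v>180)&(v<245)&(Z>12)&(Z<40)
print('deck',cv2.minAreaRect(np.stack([X[m],Y[m]],1).astype(np.float32)),m.sum(),np.median(Z[m]))
m=(u>150)&(u<245)&(v>150)&(v<250)&(Z>92)&(Z<106)
print('head',cv2.minAreaRect(np.stack([X[m],Y[m]],1).astype(np.float32)),m.sum(),np.median(Z[m]))
print('bench z',np.nanmedian(Z[230:250,400:440]))
c=cv2.resize(f[150:260,150:420],None,fx=2.9,fy=2.9,interpolation=cv2.INTER_CUBIC);cv2.imwrite('pics/c1.png',c)
E
```

```text
top green [183.  187.2] 96 [564.5 259.3] depth med [564.  257.7 122.4] zmax 125.4
top yellow [204.4 189.6] 114 [556.9 199.3] depth med [555.4 198.1 122. ] zmax 124.3
top blue [179.4 208.8] 109 [504.2 266.1] depth med [503.2 264.3 122.3] zmax 125.0
top red [201. 211.] 105 [497.2 206.4] depth med [496.4 205.1 122.4] zmax 124.4
top rib [398.  215.5] 49 [ 486.6 -345.1] depth med [ 488.1 -345.2   47.5] zmax 49.3
  ribtop [ 486.3 -345.4   47.8] 42 [ 467.4 -351.3   45.5] [ 505.9 -341.4   51.1]
side green [307.6 136.4] 40 [561.9 253. ] depth med [561.  251.  118.8] zmax 121.7
side yellow [307.8 144.6] 66 [555.  194.6] depth med [554.6 191.6 118.1] zmax 121.2
side blue [289.8 137.2] 51 [502.7 257.7] depth med [502.9 255.7 118.3] zmax 120.8
side red [289.4 145.3] 66 [495.9 200.7] depth med [496.  197.5 118.3] zmax 121.3
side rib [310. 282.] 207 [ 485.5 -365.8] depth med [ 486.8 -353.1   36.7] zmax 46.7
  ribtop [ 487.7 -350.1   46.6] 54 [ 466.3 -357.1   44.8] [ 507.5 -342.3   50.7]
plate ((485.510009765625, -280.9638366699219), (175.2548828125, 102.68206787109375), 89.04113006591797) 1693 14.542931492743719
deck ((518.6468505859375, 55.59551239013672), (197.01043701171875, 146.89279174804688), 83.14929962158203) 2808 20.953824302581893
head ((531.4629516601562, 231.91319274902344), (171.89349365234375, 200.4667510986328), 83.02703857421875) 3317 100.71355189775045
bench z -0.026338210375115523
```

View pics/c1.png

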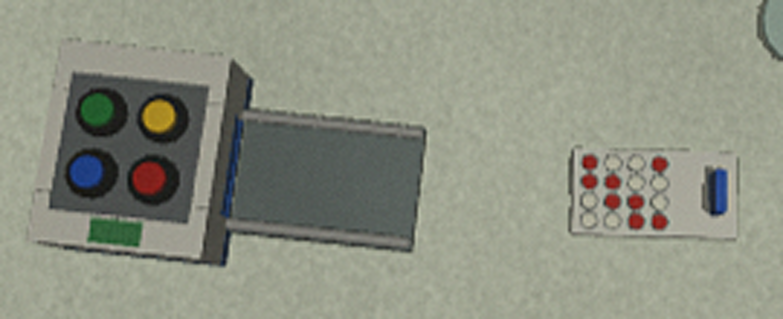

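```bash
cat > go.py <<'E'
import sys
from h import *
from scipy.spatial.transform import Rotation as R
s=read_state();R0=R.from_rotvec(s['tcp_rot'])
# args: x y z yaw(deg of tool y)
def to(x,y,z,deg):
    a=np.radians(deg);ty=np.array([np.cos(a),np.sin(a),0]);tz=np.array([0,0,-1.]);tx=np.cross(ty,tz)
    Rt=R.from_matrix(np.stack([tx,ty,tz],1))
    print('shift m',(R0.inv().apply(np.array([x,y,z])-s['position'])/1000).round(4),'turn',(R0.inv()*Rt).as_rotvec().round(4))
if __name__=='__main__':
    y=R0.as_matrix()[:,1];print('t',s['time_s'],'pos',s['position'].round(1),'toolyaw',np.degrees(np.arctan2(y[1],y[0])).round(2),'F',s['contact_force'].round(1),'open',round(s['opening'],1),'q',s['q'].round(2))
    v=list(map(float,sys.argv[1:]))
    for i in range(0,len(v),4): to(*v[i:i+4])
E
python3 go.py 560 200 200 89  486.5 -345.5 150 89
```

```text
t 0.1 pos [290.3 636.6 213.4] toolyaw 65.49 F [-0.5 -0.3 -0.7] open 91.3 q [ 1.11  0.38  1.73  0.    1.03 -0.03]
shift m [-0.4266 -0.2853  0.0136] turn [-1.000e-03 -2.000e-04 -4.104e-01]
shift m [-0.586  -0.8121  0.0641] turn [-1.000e-03 -2.000e-04 -4.104e-01]
```

>>> move_arm --plan '[[[-0.427,-0.285,0.013],[0,0,-0.41],1],[[-0.427,-0.285,0.013],[0,0,-0.41],1],[[-0.427,-0.285,0.013],[0,0,-0.41],1],[[-0.427,-0.285,0.013],[0,0,-0.41],1],[[-0.427,-0.285,0.013],[0,0,-0.41],1],[[-0.427,-0.285,0.013],[0,0,-0.41],1],[[-0.427,-0.285,0.013],[0,0,-0.41],1],[[-0.427,-0.285,0.013],[0,0,-0.41],1],[[-0.427,-0.285,0.013],[0,0,-0.41],1],[[-0.427,-0.285,0.013],[0,0,-0.41],1]]'

```text
time_s: 0.93
position: [510.2, 280.9, 203.3]
tcp_rot: [-0.028, -3.141, 0.0]
contact_force: [0.3, 0.3, -1.3]
opening: 91.5
grasp_force: 0.0
```

```bash
python3 go.py 486.5 -345.5 130 89
```

```text
t 0.9333 pos [510.2 280.9 203.3] toolyaw 88.98 F [ 0.3  0.3 -1.3] open 91.5 q [ 0.46  0.21  1.98 -0.    0.95 -1.09]
shift m [ 0.0126 -0.6267  0.0733] turn [-0.0001 -0.0001 -0.0003]
```

>>> move_arm --plan '[[[0.012,-0.627,0.073],[0,0,0],1],[[0.012,-0.627,0.073],[0,0,0],1],[[0.012,-0.627,0.073],[0,0,0],1],[[0.012,-0.627,0.073],[0,0,0],1],[[0.012,-0.627,0.073],[0,0,0],1],[[0.012,-0.627,0.073],[0,0,0],1],[[0.012,-0.627,0.073],[0,0,0],1],[[0.012,-0.627,0.073],[0,0,0],1],[[0.012,-0.627,0.073],[0,0,0],1],[[0.012,-0.627,0.073],[0,0,0],1]]'

```text
time_s: 1.77
position: [493.7, -132.7, 155.0]
tcp_rot: [0.028, 3.141, 0.0]
contact_force: [0.6, 0.7, -0.1]
opening: 91.2
grasp_force: 0.0
```

```bash
python3 go.py 486.5 -345.5 90 89
```

```text
t 1.7667 pos [ 493.7 -132.7  155. ] toolyaw 88.98 F [ 0.6  0.7 -0.1] open 91.2 q [-0.31  0.17  2.14  0.    0.83 -1.86]
shift m [ 0.0034 -0.2129  0.065 ] turn [ 0.      0.     -0.0003]
```

>>> move_arm --plan '[[[0.003,-0.213,0.065],[0,0,0],1],[[0.003,-0.213,0.065],[0,0,0],1],[[0.003,-0.213,0.065],[0,0,0],1],[[0.003,-0.213,0.065],[0,0,0],1],[[0.003,-0.213,0.065],[0,0,0],1],[[0.003,-0.213,0.065],[0,0,0],1],[[0.003,-0.213,0.065],[0,0,0],1],[[0.003,-0.213,0.065],[0,0,0],1]]'

```text
time_s: 2.43
position: [487.1, -343.5, 89.7]
tcp_rot: [-0.03, -3.141, -0.001]
contact_force: [0.3, -0.3, -0.1]
opening: 91.2
grasp_force: 0.0
```

```bash
python3 go.py 486.5 -345.5 20 89; python3 - <<'E'
from m import *
s=snap('side');cv2.imwrite('pics/s1.png',cv2.resize(s['frame'][180:330,230:430],None,fx=4,fy=4))
E
```

```text
t 2.4333 pos [ 487.1 -343.5   89.7] toolyaw 88.91 F [ 0.3 -0.3 -0.1] open 91.2 q [-0.65  0.4   1.99  0.    0.76 -2.21]
shift m [ 0.0005 -0.0021  0.0697] turn [ 0.0008 -0.0009 -0.0016]
```

View pics/s1.png

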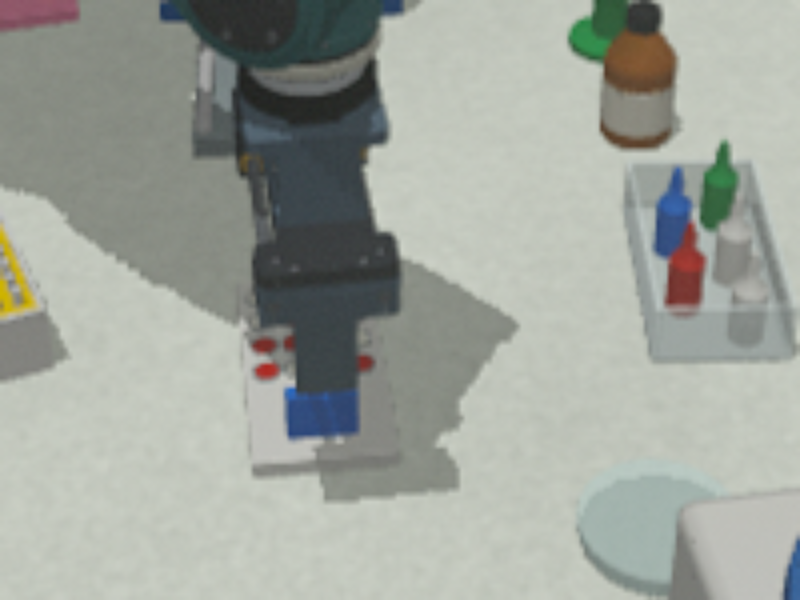

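The crop shows the open fingers lined up over the rib at (322,412), with nothing else close by. I'll go down and grip.

>>> move_arm --plan '[[[0.0,-0.002,0.035],[0,0,0],1],[[0.0,-0.002,0.06],[0,0,0],1],[[0.0,-0.002,0.069],[0,0,0],1],[[0.0,-0.002,0.069],[0,0,0],0.4],[[0.0,-0.002,0.069],[0,0,0],0],[[0.0,-0.002,0.069],[0,0,0],0],[[0.0,-0.002,0.069],[0,0,0],0],[[0.0,-0.002,0.069],[0,0,0],0],[[0.0,-0.002,0.069],[0,0,0],0],[[0.0,-0.002,0.069],[0,0,0],0]]' --grip_force 50

```text
time_s: 3.32
position: [487.7, -345.8, 21.7]
tcp_rot: [0.028, 3.141, -0.001]
contact_force: [-0.1, 0.1, 0.5]
opening: 47.1
grasp_force: 0.0
```

```bash
python3 go.py 486.5 -345.5 20 89
```

```text
t 3.3167 pos [ 487.7 -345.8   21.7] toolyaw 88.98 F [-0.1  0.1  0.5] open 47.1 q [-0.66  0.51  1.99 -0.    0.64 -2.21]
shift m [0.0013 0.0003 0.0017] turn [-0.0004  0.0006 -0.0004]
```

>>> move_arm --plan '[[[0.001,0,0.001],[0,0,0],0],[[0.001,0,0.001],[0,0,0],0],[[0.001,0,0.001],[0,0,0],0],[[0.001,0,0.001],[0,0,0],0],[[0.001,0,0.001],[0,0,0],0],[[0.001,0,0.001],[0,0,0],0],[[0.001,0,0.001],[0,0,0],0],[[0.001,0,0.001],[0,0,0],0]]' --grip_force 50

```text
time_s: 3.98
position: [486.6, -345.6, 20.2]
tcp_rot: [-0.028, -3.141, 0.0]
contact_force: [0.6, -0.2, -0.8]
opening: 11.5
grasp_force: 50.0
```

>>> move_arm --plan '[[[0,0,-0.01],[0,0,0],0],[[0,0,-0.03],[0,0,0],0],[[0,0,-0.05],[0,0,0],0],[[0,0,-0.06],[0,0,0],0],[[0,0,-0.06],[0,0,0],0]]'

```text
time_s: 4.4
position: [487.7, -346.5, 82.8]
tcp_rot: [0.028, 3.138, -0.004]
contact_force: [0.7, -1.0, -1.2]
opening: 11.8
grasp_force: 50.0
```

```bash
python3 go.py 502.1 -18.3 82 83.03; python3 - <<'E'
from m import *
for n in('top','side'):
    s=snap(n)
    if n=='side': cv2.imwrite('pics/s2.png',cv2.resize(s['frame'][130:330,230:430],None,fx=3,fy=3))
s=dict(np.load('top.npz'));f=s['frame'];cv2.imwrite('pics/t2.png',f)
E
```

```text
t 4.4 pos [ 487.7 -346.5   82.8] toolyaw 88.98 F [ 0.7 -1.  -1.2] open 11.8 q [-0.66  0.41  1.99 -0.    0.74 -2.21]
shift m [-8.600e-03  3.284e-01  1.000e-04] turn [-0.0021  0.0031  0.1039]
```

View pics/s2.png

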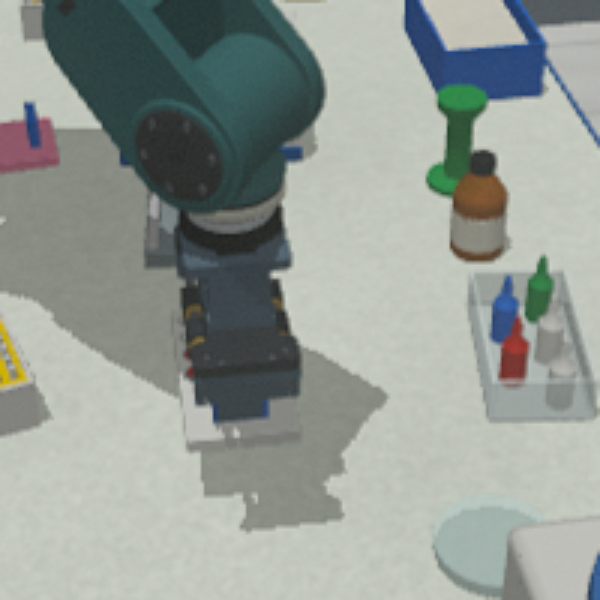

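The side crop shows the rib (240,411) held between the fingers and the plate lifted level, clear of the bench. I'll carry it over the track.

>>> move_arm --plan '[[[-0.002,0.03,0],[0,0,0.02],0],[[-0.009,0.333,0],[0,0,0.104],0],[[-0.009,0.333,0],[0,0,0.104],0],[[-0.009,0.333,0],[0,0,0.104],0],[[-0.009,0.333,0],[0,0,0.104],0],[[-0.009,0.333,0],[0,0,0.104],0],[[-0.009,0.333,0],[0,0,0.104],0],[[-0.009,0.333,0],[0,0,0.104],0],[[-0.009,0.333,0],[0,0,0.104],0],[[-0.009,0.333,0],[0,0,0.104],0]]'

```text
time_s: 5.33
position: [500.6, -10.3, 79.2]
tcp_rot: [-0.186, -3.134, -0.0]
contact_force: [-0.3, -0.2, -1.8]
opening: 11.5
grasp_force: 50.0
```

```bash
python3 go.py 501.5 -13.3 50 83.03; python3 - <<'E'
from m import *
a=[snap(n)['frame'] for n in('side','top')]
p=cv2.resize(a[0][110:240,230:360],None,fx=4.4,fy=4.4)[:570,:390*2][:, :400]
p=cv2.resize(a[0][120:235,245:345],None,fx=4,fy=4);q=cv2.resize(a[1][160:260,210:310],None,fx=4,fy=4)
h=max(len(p),len(q));pad=lambda i:cv2.copyMakeBorder(i,0,h-len(i),0,0,cv2.BORDER_CONSTANT)
cv2.imwrite('pics/c3.png',np.hstack([pad(p),pad(q)]))
E
```

```text
t 5.3333 pos [500.6 -10.3  79.2] toolyaw 83.22 F [-0.3 -0.2 -1.8] open 11.5 q [-0.07  0.29  2.18  0.    0.67 -1.52]
shift m [-0.0013 -0.0029  0.0292] turn [ 0.     -0.0018  0.0033]
```

View pics/c3.png

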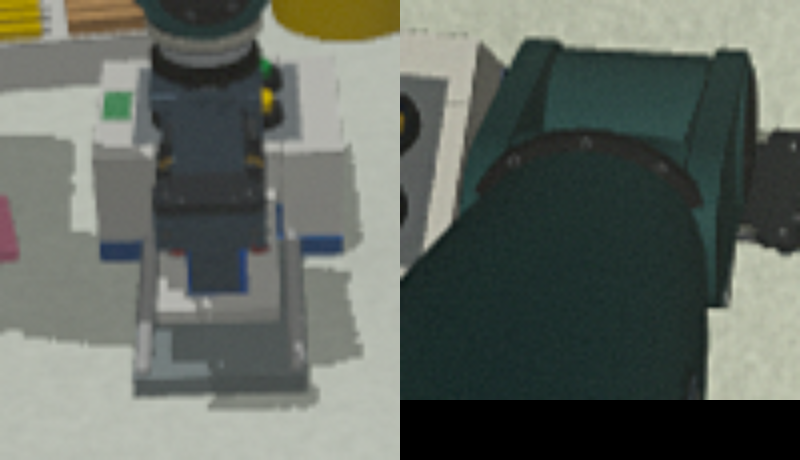

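The side part of the crop shows the held plate's near lower edge from (155,322) to (281,318), above the track, whose front bottom corners are at (134,395) and (308,390). In the top part the arm covers the plate. Next I'll compute the lateral offset.

```bash
python3 - <<'E'
from m import *
s=dict(np.load('side.npz'))
yd=np.array([.1214,.9926]);xd=np.array([.9926,-.1214]);o=np.array([521.2,147.5])
for nm,u,v,z in[('pl',155,322,59.4),('pr',281,318,59.4),('ptl',158,306,73),('ptr',281,303,73),('dl',134,395,0),('dr',308,390,0),('headL',100,260,0),('headR',343,252,0)]:
    w=ray(s,245+(u+.5)/4-.5,120+(v+.5)/4-.5,z)[:2];print(nm,w.round(1),'reader',((w-o)@xd).round(1),((w-o)@yd).round(1))
# rods from first top image: edges by gradient across x at deck rows
t=dict(np.load('top.npz'))
f=cv2.imread('pics/top0.png');g=cv2.cvtColor(f,cv2.COLOR_BGR2GRAY)
for y in(-60,-110,-160):
    row=[]
    for x in range(-75,76,3):
        p=o+x*xd+y*yd;c=t['world_to_cam']@[p[0],p[1],24,1];K=t['camera_matrix']
        row.append(int(cv2.getRectSubPix(g,(1,1),(float(K[0,0]*c[0]/-c[2]+K[0,2]),float(K[1,1]*-c[1]/-c[2]+K[1,2])))[0,0]))
    print(y,row)
E
```

```text
pl [453.  -25.3] reader -46.8 -179.8
pr [544.3 -35.8] reader 45.2 -179.2
ptl [455.9 -25.2] reader -43.8 -179.4
ptr [544.4 -36.6] reader 45.4 -179.9
dl [433.4 -31. ] reader -65.5 -187.8
dr [561.8 -46.6] reader 63.9 -187.7
headL [420.7 162. ] reader -101.5 2.2
headR [619.6 139.8] reader 98.6 4.3
-60 [156, 154, 136, 87, 83, 115, 120, 104, 90, 87, 88, 89, 87, 89, 88, 87, 87, 87, 86, 85, 87, 87, 88, 88, 88, 88, 87, 88, 89, 86, 88, 88, 86, 87, 88, 86, 88, 89, 89, 86, 87, 81, 94, 118, 125, 102, 117, 162, 157, 156, 156]
-110 [161, 168, 153, 86, 77, 111, 125, 107, 82, 84, 90, 88, 89, 88, 89, 89, 90, 90, 91, 88, 89, 88, 89, 91, 93, 90, 90, 90, 90, 90, 91, 90, 90, 91, 92, 93, 91, 90, 89, 91, 90, 86, 93, 115, 121, 102, 100, 140, 163, 162, 162]
-160 [161, 168, 148, 72, 86, 120, 130, 101, 78, 93, 95, 91, 93, 96, 92, 91, 94, 96, 97, 95, 98, 94, 94, 94, 95, 90, 94, 93, 94, 93, 93, 93, 92, 94, 90, 92, 91, 93, 93, 92, 92, 87, 89, 111, 125, 110, 111, 144, 160, 157, 157]
```

>>> move_arm --plan '[[[0,0,0.015],[0,0,0.003],0],[[0,0,0.028],[0,0,0.003],0],[[0,0,0.034],[0,0,0.003],0],[[0,0,0.036],[0,0,0.003],0],[[0,0,0.036],[0,0,0.003],0],[[0,0,0.036],[0,0,0.003],0]]'

```text
time_s: 5.93
position: [501.6, -13.3, 44.5]
tcp_rot: [0.197, 3.135, -0.0]
contact_force: [0.4, 0.4, -1.7]
opening: 11.8
grasp_force: 50.0
```

```bash
python3 go.py 501.5 -13.3 40.5 83.03
```

```text
t 5.9333 pos [501.6 -13.3  44.5] toolyaw 82.81 F [ 0.4  0.4 -1.7] open 11.8 q [-0.07  0.36  2.18 -0.    0.6  -1.52]
shift m [0.0001 0.     0.004 ] turn [-0.      0.0001 -0.0039]
```

>>> move_arm --plan '[[[0,0,0.002],[0,0,-0.003],0],[[0,0,0.003],[0,0,-0.003],0],[[0,0,0.004],[0,0,-0.003],0],[[0,0,0.004],[0,0,-0.003],0]]'

```text
time_s: 6.27
position: [501.5, -12.8, 40.2]
tcp_rot: [0.191, 3.136, 0.0]
contact_force: [-0.3, 1.0, -2.0]
opening: 11.8
grasp_force: 50.0
```

```bash
python3 go.py 511.1 64.7 40.5 83.03
```

```text
t 6.2667 pos [501.5 -12.8  40.2] toolyaw 83.02 F [-0.3  1.  -2. ] open 11.8 q [-0.07  0.37  2.18  0.    0.59 -1.52]
shift m [-0.0001  0.0781 -0.0003] turn [ 0.      0.0002 -0.0002]
```

>>> move_arm --plan '[[[0,0,0.001],[0,0,0],0],[[0,0,0.001],[0,0,0],0],[[0,0,0.001],[0,0,0],0]]'

```text
time_s: 6.52
position: [501.6, -12.8, 40.1]
tcp_rot: [-0.191, -3.136, 0.0]
contact_force: [-8.0, -0.2, 20.4]
opening: 11.8
grasp_force: 50.0
```

>>> move_arm --plan '[[[0,0,0.001],[0,0,0],0],[[0,0,0.001],[0,0,0],0],[[0,0,0.001],[0,0,0],0]]'

```text
time_s: 6.77
position: [501.8, -12.8, 39.9]
tcp_rot: [-0.191, -3.136, 0.0]
contact_force: [-15.8, 0.4, 42.4]
opening: 11.7
grasp_force: 50.0
```

The plate is down on the deck (42 N). I'll ease off to a light touch and slide it in.

>>> move_arm --plan '[[[0,0,-0.0018],[0,0,0],0],[[0,0,-0.0018],[0,0,0],0],[[0,0.01,-0.0018],[0,0,0],0],[[0,0.02,-0.0018],[0,0,0],0],[[0,0.03,-0.0018],[0,0,0],0],[[0,0.04,-0.0018],[0,0,0],0]]'

```text
time_s: 7.27
position: [506.5, 28.1, 40.0]
tcp_rot: [0.191, 3.136, -0.0]
contact_force: [-1.0, -2.0, 2.5]
opening: 11.5
grasp_force: 50.0
```

```bash
python3 go.py 513.67 85.96 40 83.03; python3 - <<'E'
from m import *
a=snap('side')['frame'];cv2.imwrite('pics/c4.png',cv2.resize(a[120:235,245:345],None,fx=5,fy=5))
E
```

```text
t 7.2667 pos [506.5  28.1  40. ] toolyaw 83.04 F [-1.  -2.   2.5] open 11.5 q [ 0.01  0.37  2.17 -0.    0.6  -1.44]
shift m [-0.0001  0.0583 -0.    ] turn [-0.      0.0001  0.0002]
```

View pics/c4.png

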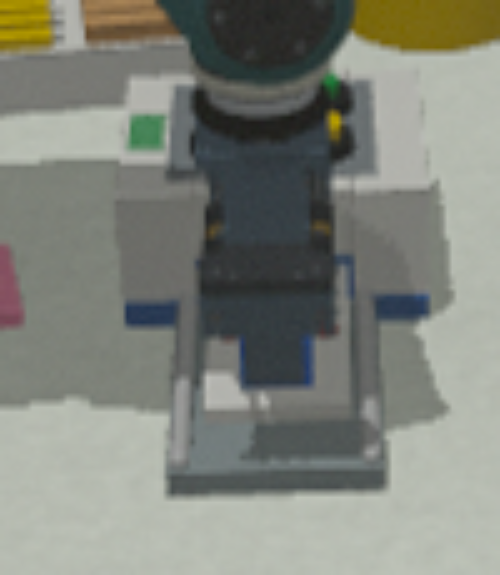

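The plate lies between the rods and enters the slot squarely, its near edge at row 410 from column 203 to 355. I'll keep sliding.

>>> move_arm --plan '[[[0,0.012,0],[0,0,0],0],[[0,0.024,0],[0,0,0],0],[[0,0.036,0],[0,0,0],0],[[0,0.045,0],[0,0,0],0],[[0,0.05,0],[0,0,0],0],[[0,0.052,0],[0,0,0],0],[[0,0.052,0],[0,0,0],0]]'

```text
time_s: 7.9
position: [512.7, 79.0, 40.0]
tcp_rot: [0.19, 3.136, 0.0]
contact_force: [0.0, 1.6, 2.4]
opening: 11.8
grasp_force: 50.0
```

>>> move_arm --plan '[[[0,0.002,0],[0,0,0],0],[[0,0.004,0],[0,0,0],0],[[0,0.004,0],[0,0,0],0]]'

```text
time_s: 8.15
position: [513.1, 82.5, 40.0]
tcp_rot: [-0.192, -3.136, -0.0]
contact_force: [-1.0, 1.3, 2.0]
opening: 12.0
grasp_force: 50.0
```

```bash
python3 go.py 513.67 85.96 40 83.03
```

```text
t 8.15 pos [513.1  82.5  40. ] toolyaw 83.0 F [-1.   1.3  2. ] open 12.0 q [ 0.11  0.39  2.15  0.    0.61 -1.33]
shift m [-0.0001  0.0035  0.    ] turn [ 0.0001 -0.     -0.0006]
```

>>> move_arm --plan '[[[0,0.001,0],[0,0,0],0],[[0,0.002,0],[0,0,0],0],[[0,0.002,0],[0,0,0],0]]'

```text
time_s: 8.4
position: [513.4, 84.5, 40.0]
tcp_rot: [-0.191, -3.136, 0.0]
contact_force: [-0.3, -0.5, 2.9]
opening: 11.5
grasp_force: 50.0
```

>>> move_arm --plan '[[[0,0.001,0],[0,0,0],0],[[0,0.0015,0],[0,0,0],0],[[0,0.0015,0],[0,0,0],0]]'

```text
time_s: 8.65
position: [513.6, 85.0, 40.0]
tcp_rot: [0.19, 3.136, -0.002]
contact_force: [0.3, -16.4, 3.5]
opening: 12.1
grasp_force: 50.0
```

>>> move_arm --plan '[[[0,0.001,0],[0,0,0],0],[[0,0.001,0],[0,0,0],0],[[0,0.001,0],[0,0,0],0]]'

```text
time_s: 8.9
position: [513.7, 85.1, 40.1]
tcp_rot: [-0.189, -3.136, 0.004]
contact_force: [0.3, -30.6, 6.3]
opening: 11.4
grasp_force: 50.0
```

```bash
python3 go.py 513.67 85.96 40 83.03
```

```text
t 8.9 pos [513.7  85.1  40.1] toolyaw 83.09 F [  0.3 -30.6   6.3] open 11.4 q [ 0.12  0.39  2.14 -0.    0.61 -1.33]
shift m [0.0001 0.0009 0.0001] turn [-0.0025 -0.      0.0011]
```

>>> move_arm --plan '[[[0,0,0],[0,0,0],0.3],[[0,0,0],[0,0,0],0.3],[[0,-0.001,0],[0,0,0],0.3],[[0,-0.002,0],[0,0,0],0.3],[[0,-0.002,0],[0,0,0],0.3],[[0,-0.002,-0.01],[0,0,0],0.3],[[0,-0.002,-0.03],[0,0,0],0.3],[[0,-0.002,-0.07],[0,0,0],0.3],[[0,-0.002,-0.11],[0,0,0],0.3],[[0,-0.002,-0.13],[0,0,0],0.3]]'

```text
time_s: 9.73
position: [514.8, 85.3, 174.8]
tcp_rot: [0.191, 3.132, 0.001]
contact_force: [0.8, 0.2, 1.1]
opening: 27.4
grasp_force: 0.0
```

```bash
python3 go.py 556 197.8 165 83.03; python3 - <<'E'
from m import *
s=snap('side');M=masks(s['frame'])
cv2.imwrite('pics/c5.png',cv2.resize(s['frame'][120:235,245:345],None,fx=5,fy=5))
o=np.array([521.2,147.5]);yd=np.array([.1214,.9926])
W=pts(s);u,v=np.meshgrid(np.arange(640),np.arange(400))
m=M['blue']&(u>275)&(u<330)&(v>150)&(v<215)&(W[...,2]>40);w=W[m];print(m.sum(),np.nanmean(w,0).round(1),((np.nanmean(w,0)[:2]-o)@yd).round(1))
E
```

```text
t 9.7333 pos [514.8  85.3 174.8] toolyaw 83.03 F [0.8 0.2 1.1] open 27.4 q [ 0.12  0.15  2.12  0.    0.87 -1.33]
shift m [-0.0272  0.1167  0.01  ] turn [ 0.001  0.004 -0.   ]
123 [511.9  84.1  54.8] -64.1
```

View pics/c5.png

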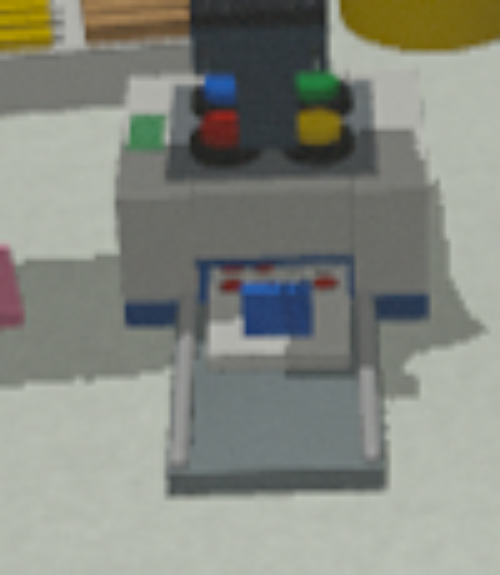

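The rib (278,310) stands outside the head, measured 64 mm before it (its back and top visible), and the plate is home and square. The keys are clear to see: yellow (320,125), red (220,128), green (318,83) and blue (220,87). Now to the yellow key, with the fingers shut.

>>> move_arm --plan '[[[-0.028,0.117,0.0],[0,0,0],0],[[-0.028,0.117,0.0],[0,0,0],0],[[-0.028,0.117,0.0],[0,0,0],0],[[-0.028,0.117,0.02],[0,0,0],0],[[-0.028,0.117,0.03],[0,0,0],0],[[-0.028,0.117,0.03],[0,0,0],0]]'

```text
time_s: 10.28
position: [553.6, 197.2, 137.9]
tcp_rot: [-0.19, -3.132, 0.002]
contact_force: [-0.6, -1.0, -0.3]
opening: 0.0
grasp_force: 0.0
```

```bash
python3 go.py 557 198.7 112 83.03
```

```text
t 10.2833 pos [553.6 197.2 137.9] toolyaw 83.06 F [-0.6 -1.  -0.3] open 0.0 q [ 0.3   0.31  2.   -0.    0.84 -1.15]
shift m [-0.0033  0.0019  0.0259] turn [-0.0017 -0.0037  0.0005]
```

>>> move_arm --plan '[[[-0.003,0.002,0.0],[0,0,0],0],[[-0.003,0.002,0.012],[0,0,0],0],[[-0.003,0.002,0.02],[0,0,0],0],[[-0.003,0.002,0.024],[0,0,0],0],[[-0.003,0.002,0.024],[0,0,0],0]]'

```text
time_s: 10.7
position: [558.8, 198.8, 116.3]
tcp_rot: [-0.192, -3.135, 0.001]
contact_force: [-0.3, -2.5, 6.2]
opening: 0.6
grasp_force: 2.8
```

```bash
python3 go.py 557 198.7 112 83.03
```

```text
t 10.7 pos [558.8 198.8 116.3] toolyaw 83.0 F [-0.3 -2.5  6.2] open 0.6 q [ 0.3   0.35  1.99 -0.    0.8  -1.15]
shift m [ 0.0018 -0.0003  0.0043] turn [-0.0005 -0.0005 -0.0006]
```

>>> move_arm --plan '[[[0,0,0.003],[0,0,0],0],[[0,0,0.005],[0,0,0],0],[[0,0,0.005],[0,0,0],0],[[0,0,0.005],[0,0,0],0]]'

```text
time_s: 11.03
position: [559.2, 198.9, 115.1]
tcp_rot: [-0.192, -3.135, 0.001]
contact_force: [-26.5, -12.0, 72.2]
opening: 0.5
grasp_force: 35.7
```

>>> move_arm --plan '[[[0,0,0.001],[0,0,0],0],[[0,0,0.001],[0,0,0],0],[[0,0,0.001],[0,0,0],0]]'

```text
time_s: 11.28
position: [559.3, 199.0, 114.9]
tcp_rot: [-0.192, -3.135, 0.001]
contact_force: [-30.6, -13.2, 84.8]
opening: 0.5
grasp_force: 42.0
```

Hard contact came at z≈115.5 instead of 112, so the shut tips may be landing on the ring. I'll back off and check the ring and tip sizes.

>>> move_arm --plan '[[[0,0,-0.01],[0,0,0],0],[[0,0,-0.04],[0,0,0],0],[[0,0,-0.05],[0,0,0],0],[[0,0,-0.05],[0,0,0],0]]'

```text
time_s: 11.62
position: [560.0, 199.5, 162.4]
tcp_rot: [0.192, 3.132, 0.002]
contact_force: [0.6, -0.5, 0.8]
opening: 0.2
grasp_force: 0.0
```

```bash
python3 go.py; python3 - <<'E'
from m import *
b=cv2.imread('pics/top0.png')
s=snap('side');t=snap('top')
cv2.imwrite('pics/c6.png',np.hstack([cv2.resize(s['frame'][95:175,260:340],None,fx=5,fy=5),cv2.resize(b[175:225,165:215],(400,400),interpolation=cv2.INTER_CUBIC)]))
W=pts(s);o=np.array([521.2,147.5]);yd=np.array([.1214,.9926]);xd=np.array([.9926,-.1214])
L=np.stack([(W[...,:2]-o)@xd,(W[...,:2]-o)@yd,W[...,2]],-1)
np.set_printoptions(linewidth=200,suppress=True)
for k,c in(('yellow',(30,55)),('red',(-30,55))):
    for u0 in [int(np.nanargmin(np.nanmin(np.hypot(L[...,0]-c[0],L[...,1]-c[1])+abs(L[...,2]-118),0)))]:
        print(k,u0);print(L[136:158,u0].round(0).tolist())
    v0=int(np.nanargmin(np.nanmin(np.hypot(L[...,0]-c[0],L[...,1]-c[1])+abs(L[...,2]-118),1)));print(v0,L[v0,u0-12:u0+13].round(0).tolist())
E
```

```text
t 11.6167 pos [560.  199.5 162.4] toolyaw 83.0 F [ 0.6 -0.5  0.8] open 0.2 q [ 0.3   0.28  1.98 -0.    0.88 -1.15]
yellow 308
[[29.0, 109.0, 120.0], [29.0, 98.0, 122.0], [29.0, 92.0, 121.0], [29.0, 93.0, 117.0], [29.0, 102.0, 109.0], [29.0, 92.0, 110.0], [29.0, 58.0, 124.0], [29.0, 56.0, 121.0], [29.0, 56.0, 118.0], [29.0, 46.0, 119.0], [28.0, 36.0, 121.0], [28.0, 35.0, 118.0], [28.0, 43.0, 110.0], [28.0, 42.0, 107.0], [28.0, 29.0, 110.0], [28.0, 33.0, 104.0], [28.0, 30.0, 103.0], [28.0, 29.0, 99.0], [28.0, 26.0, 97.0], [28.0, 20.0, 97.0], [28.0, 11.0, 98.0], [28.0, 3.0, 99.0]]
144 [[-12.0, 98.0, 97.0], [-8.0, 98.0, 97.0], [-5.0, 95.0, 98.0], [-2.0, 92.0, 100.0], [2.0, 92.0, 100.0], [5.0, 93.0, 99.0], [8.0, 89.0, 101.0], [12.0, 93.0, 99.0], [16.0, 50.0, 121.0], [19.0, 49.0, 122.0], [22.0, 43.0, 125.0], [25.0, 49.0, 121.0], [29.0, 56.0, 118.0], [32.0, 55.0, 118.0], [35.0, 48.0, 122.0], [38.0, 44.0, 123.0], [42.0, 54.0, 118.0], [45.0, 88.0, 100.0], [48.0, 91.0, 99.0], [52.0, 91.0, 99.0], [55.0, 90.0, 99.0], [58.0, 88.0, 100.0], [62.0, 95.0, 97.0], [65.0, 90.0, 99.0], [68.0, 92.0, 98.0]
[... 332 characters left out ...]
.0, 112.0], [-30.0, 28.0, 109.0], [-30.0, 26.0, 106.0], [-30.0, 34.0, 98.0], [-30.0, 33.0, 95.0], [-30.0, 20.0, 98.0], [-30.0, 17.0, 96.0], [-30.0, 7.0, 98.0]]
144 [[-72.0, 102.0, 97.0], [-68.0, 96.0, 100.0], [-65.0, 91.0, 102.0], [-61.0, 93.0, 101.0], [-59.0, 100.0, 97.0], [-56.0, 105.0, 95.0], [-52.0, 95.0, 100.0], [-48.0, 95.0, 99.0], [-43.0, 53.0, 121.0], [-40.0, 58.0, 119.0], [-36.0, 55.0, 120.0], [-33.0, 55.0, 120.0], [-30.0, 57.0, 119.0], [-27.0, 56.0, 119.0], [-23.0, 59.0, 118.0], [-20.0, 50.0, 122.0], [-17.0, 55.0, 120.0], [-15.0, 100.0, 96.0], [-12.0, 98.0, 97.0], [-8.0, 98.0, 97.0], [-5.0, 95.0, 98.0], [-2.0, 92.0, 100.0], [2.0, 92.0, 100.0], [5.0, 93.0, 99.0], [8.0, 89.0, 101.0]]
```

View pics/c6.png

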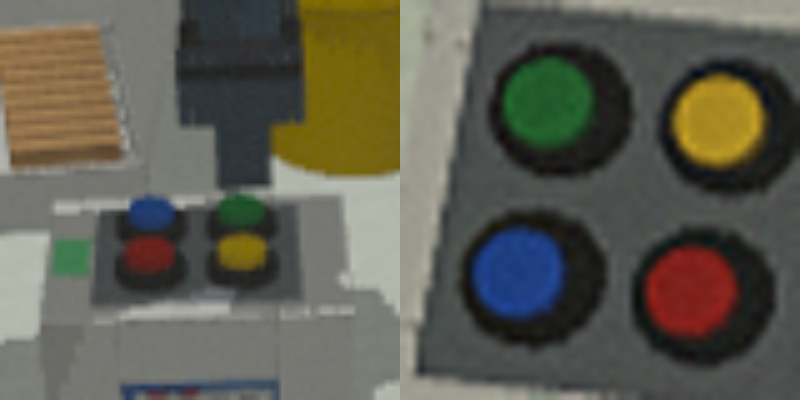

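The side crop shows the yellow key (242,250) standing well above its low ring, with the gripper above and behind it. So the tip may have bottomed the key with a height bias. I'll touch it gently to find where contact starts.

```bash
python3 go.py 557.3 198.5 126 83.03
```

```text
t 11.7167 pos [558.5 199.1 159.7] toolyaw 83.0 F [ 0.   0.1 -0.5] open 0.2 q [ 0.3   0.29  1.98 -0.    0.88 -1.15]
shift m [ 0.0012 -0.0007  0.0337] turn [ 0.      0.0001 -0.0005]
```

>>> move_arm --plan '[[[0.001,-0.001,0.015],[0,0,0],0],[[0.001,-0.001,0.03],[0,0,0],0],[[0.001,-0.001,0.034],[0,0,0],0],[[0.001,-0.001,0.034],[0,0,0],0],[[0.001,-0.001,0.034],[0,0,0],0],[[0.001,-0.001,0.034],[0,0,0],0]]'

```text
time_s: 12.22
position: [557.8, 198.5, 126.3]
tcp_rot: [0.191, 3.136, 0.0]
contact_force: [0.1, -0.6, 0.1]
opening: 0.6
grasp_force: 0.0
```

>>> move_arm --plan '[[[0,0,0.003],[0,0,0],0],[[0,0,0.003],[0,0,0],0],[[0,0,0.003],[0,0,0],0]]'

```text
time_s: 12.47
position: [557.6, 198.5, 123.2]
tcp_rot: [0.191, 3.136, 0.0]
contact_force: [0.0, -0.2, 0.2]
opening: 0.3
grasp_force: 0.0
```

>>> move_arm --plan '[[[0,0,0.002],[0,0,0],0],[[0,0,0.002],[0,0,0],0],[[0,0,0.002],[0,0,0],0]]'

```text
time_s: 12.72
position: [557.8, 198.5, 121.2]
tcp_rot: [0.191, 3.135, 0.0]
contact_force: [0.1, 0.2, 2.2]
opening: 0.3
grasp_force: 1.0
```

Contact starts at 121.5 and the hard stop came at 115.5, so that was exactly the 6 mm travel: yellow was fully pressed and has been released. I'll go up and on to blue.

>>> move_arm --plan '[[[0,0,-0.01],[0,0,0],0],[[0,0,-0.025],[0,0,0],0],[[0,0,-0.025],[0,0,0],0]]'

```text
time_s: 12.97
position: [558.8, 198.8, 148.7]
tcp_rot: [0.191, 3.133, 0.002]
contact_force: [1.5, -0.5, 0.4]
opening: 0.8
grasp_force: 0.0
```

```bash
python3 go.py 504.9 265.2 145 83.03
```

```text
t 12.9667 pos [558.8 198.8 148.7] toolyaw 83.02 F [ 1.5 -0.5  0.4] open 0.8 q [ 0.3   0.3   1.99 -0.    0.85 -1.15]
shift m [0.0616 0.0593 0.0037] turn [ 0.0012  0.0027 -0.0001]
```

>>> move_arm --plan '[[[0.03,0.03,0],[0,0,0],0],[[0.0605,0.0595,0],[0,0,0],0],[[0.0605,0.0595,0],[0,0,0],0],[[0.0605,0.0595,0.01],[0,0,0],0],[[0.0605,0.0595,0.018],[0,0,0],0],[[0.0605,0.0595,0.02],[0,0,0],0],[[0.0605,0.0595,0.02],[0,0,0],0],[[0.0605,0.0595,0.02],[0,0,0],0]]'

```text
time_s: 13.63
position: [505.1, 264.1, 125.6]
tcp_rot: [-0.193, -3.135, 0.001]
contact_force: [-0.2, -0.8, -0.2]
opening: 0.3
grasp_force: 0.0
```

```bash
python3 go.py 504.9 265.2 115 83.03
```

```text
t 13.6333 pos [505.1 264.1 125.6] toolyaw 82.95 F [-0.2 -0.8 -0.2] open 0.3 q [ 0.44  0.3   2.04 -0.    0.8  -1.01]
shift m [0.0004 0.0011 0.0106] turn [-0.0004 -0.0006 -0.0013]
```

>>> move_arm --plan '[[[0,0.001,0.003],[0,0,0],0],[[0,0.001,0.006],[0,0,0],0],[[0,0.001,0.009],[0,0,0],0],[[0,0.001,0.0105],[0,0,0],0],[[0,0.001,0.0105],[0,0,0],0],[[0,0.001,0.0105],[0,0,0],0]]'

```text
time_s: 14.13
position: [505.5, 265.8, 116.2]
tcp_rot: [0.191, 3.135, 0.0]
contact_force: [-0.9, -4.4, 10.7]
opening: 0.0
grasp_force: 5.6
```

>>> move_arm --plan '[[[0,0,0.001],[0,0,0],0],[[0,0,0.001],[0,0,0],0],[[0,0,0.001],[0,0,0],0]]'

```text
time_s: 14.38
position: [505.6, 265.9, 115.9]
tcp_rot: [0.191, 3.135, 0.0]
contact_force: [-5.3, -5.9, 24.8]
opening: 0.2
grasp_force: 12.3
```

>>> move_arm --plan '[[[0,0,0.001],[0,0,0],0],[[0,0,0.001],[0,0,0],0],[[0,0,0.001],[0,0,0],0]]'

```text
time_s: 14.63
position: [505.6, 265.9, 115.7]
tcp_rot: [0.191, 3.135, -0.0]
contact_force: [-10.2, -9.4, 38.5]
opening: 0.6
grasp_force: 19.0
```

Blue has bottomed (115.8, stiff contact). I'll release it and go to green.

>>> move_arm --plan '[[[0,0,-0.01],[0,0,0],0],[[0,0,-0.025],[0,0,0],0],[[0,0,-0.03],[0,0,0],0],[[0,0,-0.03],[0,0,0],0]]'

```text
time_s: 14.97
position: [505.4, 266.1, 144.5]
tcp_rot: [0.191, 3.134, 0.002]
contact_force: [0.3, -0.1, -0.9]
opening: 0.2
grasp_force: 0.0
```

```bash
python3 go.py 564.6 258.1 145 83.03
```

```text
t 14.9667 pos [505.4 266.1 144.5] toolyaw 83.02 F [ 0.3 -0.1 -0.9] open 0.2 q [ 0.44  0.27  2.03  0.    0.84 -1.01]
shift m [-0.0597 -0.0008 -0.0004] turn [ 0.0011  0.0015 -0.0002]
```

>>> move_arm --plan '[[[-0.03,-0.001,0],[0,0,0],0],[[-0.06,-0.001,0],[0,0,0],0],[[-0.06,-0.001,0],[0,0,0],0],[[-0.06,-0.001,0.01],[0,0,0],0],[[-0.06,-0.001,0.018],[0,0,0],0],[[-0.06,-0.001,0.018],[0,0,0],0],[[-0.06,-0.001,0.018],[0,0,0],0],[[-0.06,-0.001,0.018],[0,0,0],0]]'

```text
time_s: 15.63
position: [563.6, 257.7, 125.2]
tcp_rot: [-0.19, -3.135, 0.001]
contact_force: [0.1, 0.0, 0.3]
opening: 0.3
grasp_force: 0.0
```

```bash
python3 go.py 564.6 258.1 115 83.03
```

```text
t 15.6333 pos [563.6 257.7 125.2] toolyaw 83.05 F [0.1 0.  0.3] open 0.3 q [ 0.39  0.37  1.94  0.    0.83 -1.06]
shift m [-0.001   0.0006  0.0102] turn [-0.0004 -0.0007  0.0003]
```

>>> move_arm --plan '[[[-0.001,0,0.003],[0,0,0],0],[[-0.001,0,0.006],[0,0,0],0],[[-0.001,0,0.009],[0,0,0],0],[[-0.001,0,0.0105],[0,0,0],0],[[-0.001,0,0.0105],[0,0,0],0],[[-0.001,0,0.0105],[0,0,0],0]]'

```text
time_s: 16.13
position: [565.6, 257.7, 116.1]
tcp_rot: [0.191, 3.135, 0.001]
contact_force: [-5.9, -1.7, 17.5]
opening: 0.7
grasp_force: 8.7
```

>>> move_arm --plan '[[[0,0,0.0005],[0,0,0],0],[[0,0,0.001],[0,0,0],0],[[0,0,0.001],[0,0,0],0]]'

```text
time_s: 16.38
position: [565.7, 257.8, 115.9]
tcp_rot: [0.191, 3.135, 0.0]
contact_force: [-9.9, -2.7, 28.3]
opening: 0.7
grasp_force: 14.4
```

>>> move_arm --plan '[[[0,0,0.0005],[0,0,0],0],[[0,0,0.001],[0,0,0],0],[[0,0,0.001],[0,0,0],0]]'

```text
time_s: 16.63
position: [565.7, 257.8, 115.7]
tcp_rot: [0.191, 3.136, 0.0]
contact_force: [-15.3, -4.9, 40.7]
opening: 0.3
grasp_force: 20.4
```

Green has bottomed too. I'll lift clear and take a final look.

>>> move_arm --plan '[[[0,0,-0.01],[0,0,0],0],[[0,0,-0.04],[0,0,0],0],[[0,0,-0.08],[0,0,0],0],[[0,0,-0.1],[0,0,0],0],[[0,0.08,-0.1],[0,0,0],0],[[0,0.16,-0.1],[0,0,0],0],[[0,0.16,-0.1],[0,0,0],0],[[0,0.16,-0.1],[0,0,0],0],[[0,0.16,-0.1],[0,0,0],0],[[0,0.16,-0.1],[0,0,0],0]]'

```text
time_s: 17.47
position: [584.3, 417.6, 212.3]
tcp_rot: [-0.188, -3.136, 0.001]
contact_force: [-0.8, 0.3, -0.9]
opening: 0.4
grasp_force: 0.0
```

```bash
python3 go.py; python3 - <<'E'
from m import *
s=snap('side');t=snap('top')
a=cv2.resize(s['frame'][120:235,245:345],(400,460));b=cv2.resize(t['frame'],(400,250));
cv2.imwrite('pics/c7.png',np.hstack([a,np.vstack([b,cv2.resize(t['frame'][165:245,160:310],(400,210))])]))
M=masks(t['frame']);c,ar,m=blob(M['blue'],np.array((252,209)),16);w=ray(t,*c,68)[:2]
print(c,ar,((w-[521.2,147.5])@[.1214,.9926]).round(1),((w-[521.2,147.5])@[.9926,-.1214]).round(1))
E
```

```text
t 17.4667 pos [584.3 417.6 212.3] toolyaw 83.14 F [-0.8  0.3 -0.9] open 0.4 q [ 0.59  0.41  1.7  -0.    1.04 -0.86]
[248.52380952 207.38095238] 63 -62.3 -0.2
```

View pics/c7.png

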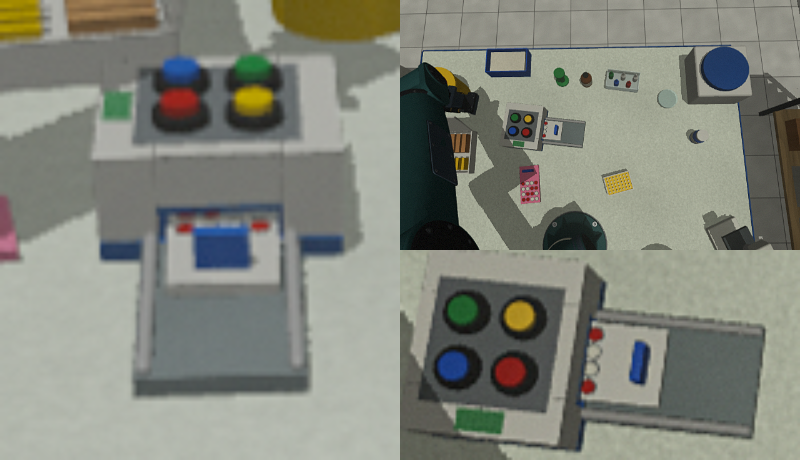

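The final picture shows the plate square in the slot (rib measured at y = -62.3, x = -0.2 mm, which is fully home), all four keys up, and the other things where they were.

```bash
python3 -c "
from h import *
print(env.sign_off())"
```

```text
the job is handed in; nothing more can be done
None
```

The plate is fully home against the stop; yellow, blue and green were each pressed fully down in that order and came back up, red was not pressed, the arm ended clear, and I handed the job in after about 17.5 s (the yellow press peaked near 85 N at the wrist, under the 120 N limit).

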